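Set the contact gap of a power contactor with a gauge blade

TASK

Lift the gap gauge off the free-spinning turntable and slide its flat blade into the gap between the contactor's two copper contacts, until the gauge's shoulders meet the contactor's front. Then let go of it and gently press the contactor's round cap down until the upper contact rests on the blade, and leave the gauge nipped there with its shoulders still against the front. Do not knock the transformer off the turntable, and leave the bottle, the wire spool and the screwdriver that stand and lie between the two where they are.

Things in the scene. Friction and masses are not known exactly. Their poses are not given: they have to be found in the camera images.
- gauge: gap gauge, lying flat: steel blade 90 long, 24 wide (last 12 mm 14 wide), 5 thick; behind it a steel shoulder bar 12 long, 56 wide, 12 high; and an upright black handle 30 (x) x 16 (y), 60 high, centred 27 mm behind the origin. 0.14 kg. Origin: underside, middle of the shoulder bar's front face, where the blade begins; x along the blade to its tip, z up; mass centre about 20 mm ahead.
- gauge_tip (a point): middle of the blade's end, 90 mm ahead of the gauge's origin, at half the blade's thickness; axes as the gauge
- contactor: power contactor, cover off, fixed: base plate 130 x 100 x 12, body 80 (x) x 58, 95 high. A channel 34 wide runs through it along x, open at both ends, between two black side walls 12 thick; floor: fixed copper contact; ceiling: movable one. Flat front at x = -40 mm (base plate to -60). Origin: on the bench under the body's middle; x from front to back, z up. The blade enters from the front.
- gap_mouth (a point): mouth of the gap: middle of the front edge of the fixed contact's top face, 50 mm above the bench; axes as the contactor. The gap rises 10 mm from here (upper contact raised), is 34 mm wide and centred here; the upper contact covers it from 23 to 73 mm behind this point.
- plunger (a joint): how far the contactor's upper contact has been pressed down, m: 0 raised (gap 10 mm, as at the start), 0.010 fully down on the fixed contact, about 0.005 resting on the blade. It moves stiffly (about 3 N) and stays where it is left.
- cap_top (a point): middle of the top of the round black cap, 40 mm across, 12 thick, that carries the upper contact on a steel stem; 129 mm above the bench when raised, 48 mm behind the gap mouth; moves down with the plunger
- disc_top (a point): middle of the top of the turntable: a round grey disc 260 mm across that spins freely on its base, its top 30 mm above the bench. The gauge and the transformer lie on it.
- transformer: small loose transformer on the turntable, 40 x 36 x 36 mm, steel with a copper winding on top; origin at the middle of its underside
- flux: bystander: yellow bottle with a black cap, 54 mm across, 110 high; origin under its middle
- spool: bystander: steel-grey wire spool, 64 mm across, 48 high; origin under its middle
- screwdriver: bystander: black-handled screwdriver, 170 mm long, lying along x; origin under its middle
Mind the look-alikes: they are no part of the job. What is shaped like the contactor but blue is not meant.

How it is judged:
By the outcome, as a careful person would: the job done as asked, in the order asked, and still so for the second after the job is handed in, with the robot touching nothing.
It also fails if it takes over 54 s, if anything falls off the work surface, if the arm or the gripper's body presses on something with over 40 N, if the wrist force passes 120 N, or if a joint passes its speed limit or range.

ROBOT

A 7-joint arm with a two-finger parallel gripper is mounted at the origin on the work surface. World frame = base frame: x ahead of the robot, y to its left, z up, the work surface at z = 0. Lengths are in m, angles in degrees, forces in N, time in s.
With the tool pointing down it reaches from about 0.425 to 1.025 m from the base axis. Payload 3.6 kg.
Tool frame: the origin (TCP) lies midway between the tips of the shut fingers; the grasp point (between the pads) lies 19 mm behind it; z points along the fingers, y is the line along which they close (so a half turn about z gives the same grasp; the last joint's range is limited). The gripper opens to 85 mm and grips with 20 to 120 N. Pads are 22 mm wide; open, the fingers measure 114 mm over their backs; the gripper's body (76 mm by 85 mm) begins 54 mm behind the grasp point. The pads swing forward as they close: fully open they stand 13 mm farther back than shut.
Start: joints at [-74.8, 33.873, 2.773, 92.16, -1.908, 54.013, -1.931], TCP at [0.255, 0.679, 0.231] pointing down, gripper open.
Joint ranges: [-153.93, 153.93], [-27.13, 128.08], [-72.61, 78.16], [10.71, 143.7], [-87.88, 267.88], [4.46, 118.87], [-176.78, 176.78]. Speed limits (degrees/s): [147.25, 147.25, 180, 180, 180, 180, 180].

INTERFACE

Orientations are given as [roll, pitch, yaw] about the fixed x, y, z axes, in that order (R = Rz(yaw) Ry(pitch) Rx(roll)).
In Python, from station import monitor, cams, order gives the robot as it stands.
- The arm moves only by the shell command python3 -m handwheel 'ROWS'. ROWS is JSON, a list that holds one entry, the list of rows, each a list of 7 numbers: the opening, from -1 (shut) to 1 (fully open), then the shift along the tool's x, y, z scaled (see below), then the turn, a rotation vector about the tool's x, y, z scaled (see below). A call has 1 to 12 rows; each row is the pose to reach, as a shift and turn from the pose commanded when the call began, along the tool's axes at that moment; what a row does not reach only later rows make up. The controller multiplies each number of a shift by 20 cm and each number of a turn by 45 degrees. A row lasts 1/10 s, in which the tool goes at most 50 mm and 8.59 degrees, less where a joint would pass 70% of its speed; a pose out of reach is approached as far as the arm can. A call with a number of a shift or a turn outside -1 to 1 is refused whole. A call with a gripper value outside its range is refused whole. The fingers move at their own pace and stop on an object; the grip force is fixed at half the most. Time passes only in rows, so rows that repeat a pose let the fingers close. It gives the time, the measured TCP pose, the force, the opening and the grip force at its end, in the units of the state.
- monitor.get_state(): the state, without advancing time (a new reading comes with each control period).
- cams.read_camera(name): name is "scene" or "top"; returns a dict with "img" (384x512x3 uint8, red, green, blue), "mtx" (3x3 intrinsics, pixels), "k1" (the pictures are not rectified: a ray, as slopes to the right and down, at radius r is drawn at 1 + k1 r^2 times it, then the intrinsics apply), "R" (3x3) and "t" (3): a world point X has camera coordinates R X + t. Camera axes: x right, y down, z forward; pixel columns grow to the right and rows downward; lengths in m; the calibration is good to about 2 mm. A picture is of the moment at which its call begins. There is no depth.
- order.close_job(): hands the job in; it is judged then, once.
The state is a dict: "time_s": time; "joint_pos": joint angles; "qd": joint speeds; "tau": joint torques, N m; "ee_pos": TCP position; "orientation": TCP orientation; "contact_force": force on the tool from outside, world axes, zero at the start; "moment": the same for the moment, N m; "width": opening from 0.0 (shut) to 1.0 (fully open); "grasp_force": force on a finger pad.
Only numpy, scipy, OpenCV 4.12 (cv2) and the standard library are available. Lean on these libraries where they do the work, as an engineer would, in place of code of your own. Each camera call takes 0.05 s, during which the arm holds its last target. There are 200 camera calls.

## Working session

There is one attempt and no reset: what is moved stays moved. The work goes in short steps, Python scripts to look and compute and a shell command to move; the robot and the scene stay as the last step left them, time stands still between calls to the robot, and variables do not carry over. Pictures are saved under pics/ and viewed, at most 10 in all, crops included, and the job is handed in when it is done.

```bash
mkdir -p pics; ls; cat > h.py <<'E'
import numpy as np,cv2
from scipy.optimize import least_squares
from station import monitor,cams,order
def grab(n,f):
    d=cams.read_camera(n); cv2.imwrite(f,cv2.cvtColor(d['img'],cv2.COLOR_RGB2BGR)); return d
E
python3 - <<'E'
from h import *
import pickle
D={}
for n in('scene','top'):
    d=grab(n,f'pics/{n}0.png'); D[n]=d
    print(n,d['mtx'],d['k1'],-d['R'].T@d['t'],d['R'])
pickle.dump(D,open('D0.pkl','wb'))
a=[cv2.resize(cv2.cvtColor(D[n]['img'],cv2.COLOR_RGB2BGR),(800,600),interpolation=cv2.INTER_CUBIC) for n in D]
cv2.imwrite('pics/s0.png',a[0]);cv2.imwrite('pics/t0.png',a[1])
print(monitor.get_state())
E
```

```text
pics
scene [[445.08750285   0.         257.68989067]
 [  0.         445.08750285 183.08934292]
 [  0.           0.           1.        ]] -0.09202531788014083 [1.4363361  0.29980107 0.90449732] [[-0.33880511  0.94084553 -0.00456028]
 [ 0.61172594  0.21659904 -0.76083916]
 [-0.71484437 -0.26056583 -0.64892448]]
top [[375.53691282   0.         254.06256201]
 [  0.         375.53691282 194.97695647]
 [  0.           0.           1.        ]] -0.12372545755375203 [ 0.49172566 -0.00648162  1.00148415] [[ 0.01453547 -0.99976828  0.0158776 ]
 [-0.99782174 -0.01552539 -0.06411504]
 [ 0.06434669 -0.01491108 -0.9978162 ]]
{'time_s': 0.1, 'joint_pos': array([-74.79900276,  33.92023173,   2.76811839,  92.22697216,
        -1.9080774 ,  54.0124108 ,  -1.92876717]), 'qd': array([ 0.00173674, -0.01938621,  0.0498719 , -0.17124855,  0.01298554,
       -0.10357883, -0.03365347]), 'tau': array([ 5.66790535e-03, -5.49997187e+01,  1.55266710e+00, -1.98825198e+01,
        9.58739809e-03,  3.81948310e-03,  6.64859485e-06]), 'ee_pos': array([0.25432873, 0.67815249, 0.2302721 ]), 'orientation': array([-1.79886693e+02,  6.53193758e-03,  1.59448123e+02]), 'contact_force': array([-0.7458697 , -0.80246939, -0.96423948]), 'moment': array([-0.01458385, -0.04627044, -0.0048103 ]), 'grasp_force': 0.0, 'width': 1.004256624702821}
```

View pics/s0.png

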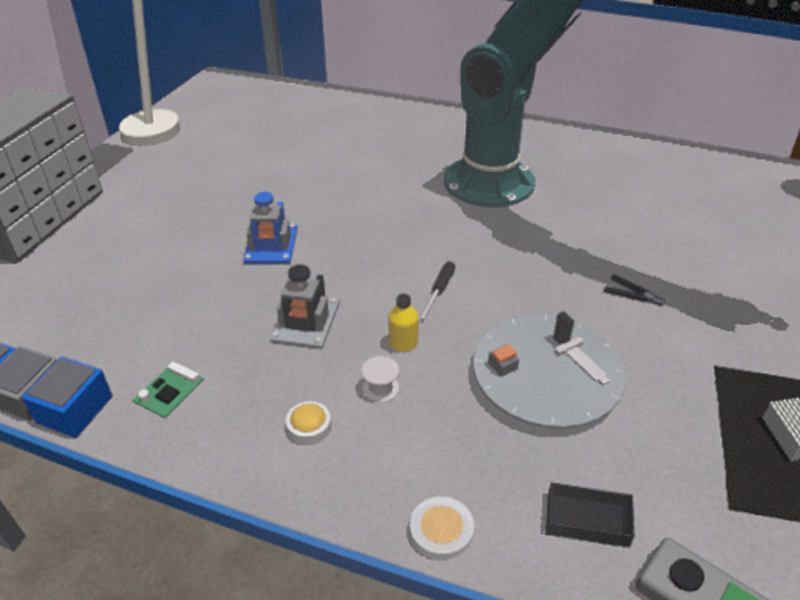

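View pics/t0.png

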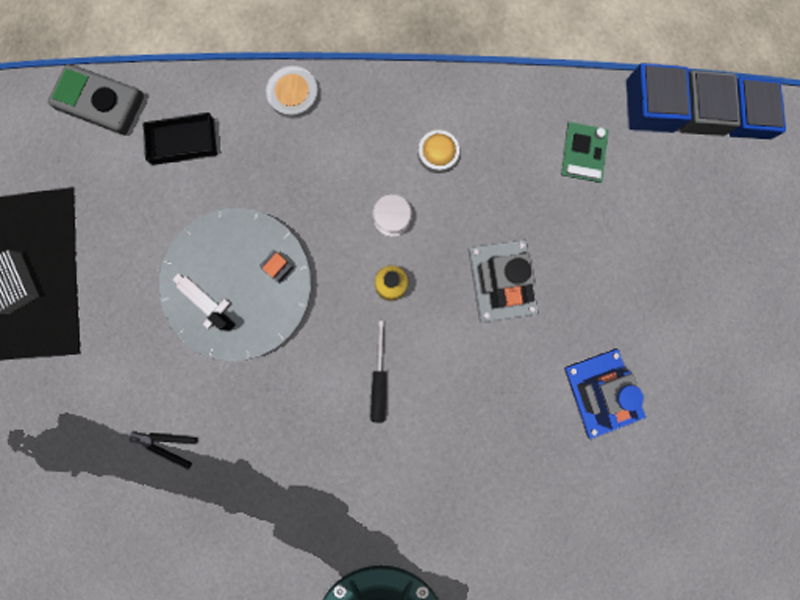

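View crops.

The scene view shows the gauge and transformer on the disc at about (548,370), and the black contactor at (305,300) with the blue look-alike behind it. The top view shows the disc centre at about (235,284), the gauge tip at (178,280), its handle at (222,320), and the contactor at (505,280).

```bash
python3 - <<'E'
import pickle,cv2,numpy as np
D=pickle.load(open('D0.pkl','rb'))
def crop(n,x,y,w,h,s): 
    return cv2.resize(cv2.cvtColor(D[n]['img'],cv2.COLOR_RGB2BGR)[y:y+h,x:x+w],(w*s,h*s),interpolation=cv2.INTER_CUBIC)
# contactor: left scene (165..225,165..225) right top (295..350,150..210)
a=np.hstack([crop('scene',168,165,57,60,7),crop('top',296,150,57,60,7)])
b=np.hstack([crop('scene',300,195,100,80,4),crop('top',100,130,100,80,4)])
cv2.imwrite('pics/c1.png',a);cv2.imwrite('pics/c2.png',b)
E
```

```text
(no output)
```

View pics/c1.png

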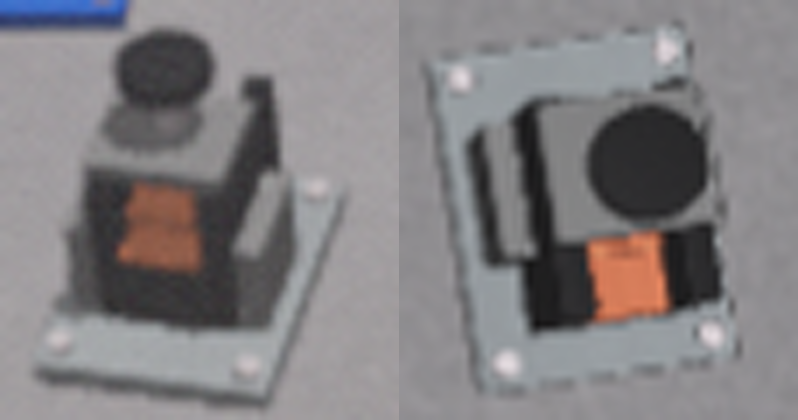

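View pics/c2.png

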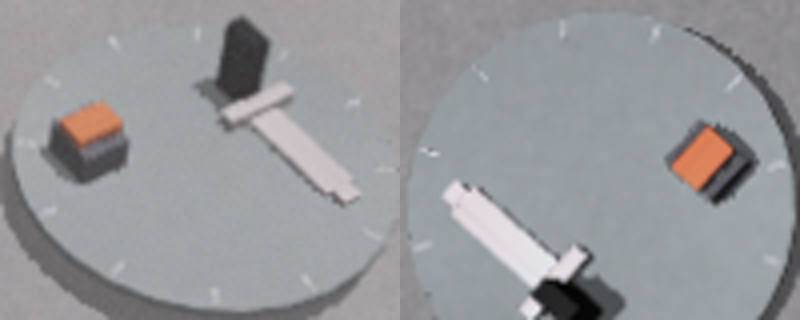

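The first crop shows the contactor from both sides. The exposed copper and 20 mm plate margin (top crop, about (632,315)) face the robot, so the front faces −x. The second crop shows the gauge, blade tip at (450,187) and bar ends at (586,252) and (528,313), and the handle top in the scene crop at (248,32).

```bash
cat >> h.py <<'E'
def proj(d,P):
    c=np.atleast_2d(P)@d['R'].T+d['t']; s=c[:,:2]/c[:,2:]; s=s*(1+d['k1']*(s**2).sum(1,keepdims=True))
    return s@d['mtx'][:2,:2].T+d['mtx'][:2,2]
def place(p,L):
    L=np.array(L,float)/1000; c,s=np.cos(p[3]),np.sin(p[3])
    return L@np.array([[c,s,0],[-s,c,0],[0,0,1]])+p[:3]
def fit(D,obs,p0,zfree=True):
    # obs: (cam, crop px, crop off, scale, local mm)
    def r(p):
        p=np.array(p) if zfree else np.array([p[0],p[1],p0[2],p[2]])
        return np.concatenate([(proj(D[n],place(p,[L]))[0]-((np.array(u)+.5)/s-.5+o)) for n,u,o,s,L in obs])
    x0=p0 if zfree else [p0[0],p0[1],p0[3]]
    q=least_squares(r,x0,loss='soft_l1',x_scale=[.1]*(len(x0)-1)+[1.])
    return q.x,r(q.x).reshape(-1,2)
E
python3 - <<'E'
from h import *
import pickle
D=pickle.load(open('D0.pkl','rb'))
S=np.array([300,195]);T=np.array([100,130])
g=[('scene',u,S,4,L) for u,L in [((350,198),(90,0,5)),((294,91),(0,28,12)),((228,121),(0,-28,12)),((248,32),(-27,0,60))]]
# scene right=+y ; decide bar ends by fit residual
g+=[('top',(u[0]-400,u[1]),T,4,L) for u,L in [((450,186),(90,0,5)),((580,246),(0,-28,12)),((522,308),(0,28,12))]]
for flip in (1,-1):
    o=[(n,u,of,s,(L[0],L[1]*(flip if n=='scene' else 1),L[2])) for n,u,of,s,L in g]
    for f2 in(1,-1):
        o2=[(n,u,of,s,(L[0],L[1]*(f2 if n=='top' else 1),L[2])) for n,u,of,s,L in o]
        x,r=fit(D,o2,[.5,.25,.03,.9]); print('gauge',flip,f2,x,np.degrees(x[3]),abs(r).max()); 
        if abs(r).max()<2: print(r.round(1))
S=np.array([168,165]);T=np.array([296,150])
c=[('scene',u,S,7,L) for u,L in [((35,372),(70,-50,12)),((268,398),(70,50,12)),((345,190),(-60,50,12)),((165,62),(8,0,129))]]
c+=[('top',(u[0]-399,u[1]),T,7,L) for u,L in [((428,65),(70,50,12)),((683,28),(70,-50,12)),((740,350),(-60,-50,12)),((483,390),(-60,50,12)),((648,162),(8,0,129)),((632,315),(-40,0,50))]]
x,r=fit(D,c,[.5,-.2,0,0]); print('cont',x,np.degrees(x[3]));print(r.round(1))
x,r=fit(D,c,[.5,-.2,0,0],False); print('cont z0',x,np.degrees(x[2]))
# transformer/cap rough, bystanders
def at(u,z,n='top'):
    f=lambda p:proj(D[n],[p[0],p[1],z])[0]-u
    return least_squares(f,[.5,0]).x
k=512/800
for nm,u,z in [('disc',(235,284),.03),('flux',(391,281),.11),('spool',(393,213),.048),('sd',(379,370),.01),('trans',(277,266),.066)]: print(nm,at(np.array(u)*k,z))
E
```

```text
gauge 1 1 [0.53879633 0.28273705 0.0294679  0.86529937] 49.578001722249276 1.1205744422824182
[[-0.5  0.1]
 [-0.5  0.2]
 [ 0.2  0. ]
 [-0.6 -0.2]
 [ 0.3  0.3]
 [-1.1 -0.4]
 [-1.   0.4]]
gauge 1 -1 [0.53896971 0.28365417 0.03002688 0.86241412] 49.412689259573995 15.938636111775992
gauge -1 1 [0.53896024 0.28241665 0.02904967 0.87190774] 49.95663372627306 16.436260202755648
gauge -1 -1 [0.53862076 0.28409674 0.02950774 0.86027304] 49.29001427323469 16.52652801643285
cont [ 0.59581077 -0.20302319 -0.00327606  0.1785281 ] 10.228906550914958
[[-0.7 -0.3]
 [-0.1  0.1]
 [-0.3 -0.3]
 [-0.6  0.5]
 [-0.3 -0.5]
 [-0.5 -0.9]
 [-0.   0.6]
 [ 0.2  1. ]
 [ 0.1  0.1]
 [-1.1  0.3]]
cont z0 [ 0.5962883  -0.20223003  0.17711135] 10.1477330354901
disc [0.58475783 0.25032806]
flux [ 0.58525157 -0.01015936]
spool [ 0.70462414 -0.01197267]
sd [0.44497477 0.00735378]
trans [0.61134755 0.1734376 ]
```

```bash
cat >> h.py <<'E'
from scipy.spatial.transform import Rotation as Ro
def go(p,yaw,s=None):
    s=s or monitor.get_state(); R=Ro.from_euler('xyz',s['orientation'],degrees=True)
    d=R.inv().apply(np.array(p)-s['ee_pos'])/.2
    w=(R.inv()*Ro.from_euler('xyz',[180,0,yaw],degrees=True)).as_rotvec(degrees=True)/45
    print('t',s['time_s'],s['ee_pos'].round(4),s['orientation'].round(2),'F',s['contact_force'].round(1),'w',round(s['width'],3),s['grasp_force']); print('shift',d.round(4),'turn',w.round(4),'rows',np.linalg.norm(d)*4, np.linalg.norm(w)*45/8.59)
E
python3 -c "
from h import *
go([.5213,.2619,.15],49.6)"
```

```text
t 0.1 [0.2543 0.6782 0.2303] [-1.7989e+02  1.0000e-02  1.5945e+02] F [-0.7 -0.8 -1. ] w 1.004 0.0
shift [-1.9805 -1.4794  0.4045] turn [-1.6000e-03  2.5000e-03  2.4411e+00] rows 10.019648825669696 12.787911004215609
```

```bash
python3 -m handwheel '[[[1,-1,-0.75,0,0,0,1],[1,-1,-0.75,0,0,0,1],[1,-1,-0.75,0,0,0,1],[1,-1,-0.75,0,0,0,1],[1,-1,-0.75,0,0,0,1],[1,-1,-0.75,0,0,0,1],[1,-1,-0.75,0,0,0,1]]]'; python3 -c "
from h import *
go([.5213,.2619,.15],49.6)"
```

```text
time_s: 0.8
ee_pos: [0.3902, 0.4664, 0.2312]
orientation: [-180.0, 0.0, 114.3]
contact_force: [-1.0, 1.1, 0.7]
width: 1.002
grasp_force: 0.0
t 0.8 [0.3902 0.4664 0.2312] [-1.7998e+02  4.0000e-02  1.1425e+02] F [-1.   1.1  0.7] w 1.002 0.0
shift [-1.2012  0.1779  0.4068] turn [1.0000e-04 1.1000e-03 1.4367e+00] rows 5.122484053162581 7.52622152491567
```

```bash
python3 -m handwheel '[[[1,-1,0.15,0.2,0,0,1],[1,-1,0.15,0.2,0,0,1],[1,-1,0.15,0.2,0,0,1],[1,-1,0.15,0.2,0,0,1],[1,-1,0.15,0.2,0,0,1],[1,-1,0.15,0.2,0,0,1],[1,-1,0.15,0.2,0,0,1]]]'; python3 -c "
from h import *
go([.5213,.2619,.15],49.6)"
```

```text
time_s: 1.5
ee_pos: [0.4982, 0.3012, 0.1909]
orientation: [-179.9, -0.0, 69.8]
contact_force: [-0.1, 0.5, 0.4]
width: 0.997
grasp_force: 0.0
t 1.5 [0.4982 0.3012 0.1909] [-1.7993e+02 -3.0000e-02  6.9810e+01] F [-0.1  0.5  0.4] w 0.997 0.0
shift [-0.1448  0.1768  0.2041] turn [-1.700e-03 -3.000e-04  4.491e-01] rows 1.2255592194515013 2.3524433825028503
```

```bash
python3 -m handwheel '[[[1,-0.145,0.177,0.15,-0.0017,0,0.449],[1,-0.145,0.177,0.15,-0.0017,0,0.449],[1,-0.145,0.177,0.15,-0.0017,0,0.449],[1,-0.145,0.177,0.204,-0.0017,0,0.449],[1,-0.145,0.177,0.204,-0.0017,0,0.449],[1,-0.145,0.177,0.204,-0.0017,0,0.449]]]'; python3 - <<'E'
from h import *
import pickle
go([.5213,.2619,.06],49.6)
D={n:cams.read_camera(n) for n in('scene','top')}; pickle.dump(D,open('D1.pkl','wb'))
def crop(n,x,y,w,h,s): 
    return cv2.resize(cv2.cvtColor(D[n]['img'],cv2.COLOR_RGB2BGR)[y:y+h,x:x+w],(w*s,h*s),interpolation=cv2.INTER_CUBIC)
cv2.imwrite('pics/c3.png',np.hstack([crop('scene',300,175,100,100,4),crop('top',100,120,100,100,4)]))
E
```

```text
time_s: 2.1
ee_pos: [0.5213, 0.2606, 0.15]
orientation: [180.0, 0.0, 49.5]
contact_force: [-0.3, -0.7, 0.6]
width: 0.999
grasp_force: 0.0
t 2.1 [0.5213 0.2606 0.15  ] [1.7999e+02 1.0000e-02 4.9500e+01] F [-0.3 -0.7  0.6] w 0.999 0.0
shift [ 0.0052 -0.0043  0.4501] turn [ 0.0001  0.0002 -0.0022] rows 1.8007175092809 0.011693111678485062
```

View pics/c3.png

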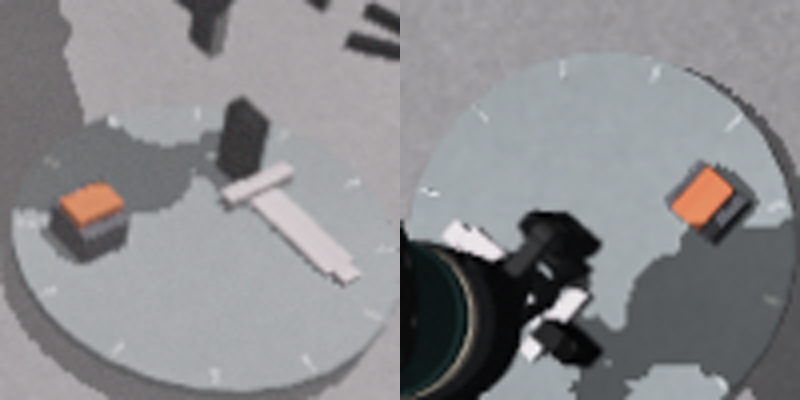

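The crop shows the gauge and transformer unmoved. One open finger is at about (565,240) in the top crop, with the handle top at (570,345). I'll check the finger projection before going down.

```bash
python3 - <<'E'
from h import *
import pickle
D=pickle.load(open('D1.pkl','rb'))
c,s=np.cos(np.radians(49.5)),np.sin(np.radians(49.5))
for n,o in(('top',(100-100,120)),('scene',(300,175))):
    P=np.array([[.5213,.2606,.163],[.5213,.2606,.163],[.5213,.2606,.163],[.5213,.2606,.09]])+np.array([[0,0,0],[-s*.048,c*.048,0],[s*.048,-c*.048,0],[0,0,0]])
    print(n,((proj(D[n],P)-o)*4).round())
E
```

```text
top [[520. 336.]
 [464. 399.]
 [576. 272.]
 [557. 340.]]
scene [[258.  26.]
 [314.   2.]
 [200.  50.]
 [242. 109.]]
```

```bash
python3 -m handwheel '[[[1,0.005,-0.004,0.15,0,0,0],[1,0.005,-0.004,0.3,0,0,0],[1,0.005,-0.004,0.4,0,0,0],[1,0.005,-0.004,0.475,0,0,0],[1,0.005,-0.004,0.475,0,0,0]]]';python3 -m handwheel '[[[0,0,0,0,0,0,0],[-0.3,0,0,0,0,0,0],[-0.6,0,0,0,0,0,0],[-1,0,0,0,0,0,0],[-1,0,0,0,0,0,0],[-1,0,0,0,0,0,0],[-1,0,0,0,0,0,0],[-1,0,0,0,0,0,0],[-1,0,0,0,0,0,0],[-1,0,0,0,0,0,0]]]'
```

```text
time_s: 2.7
ee_pos: [0.5214, 0.2598, 0.054]
orientation: [-180.0, 0.1, 49.3]
contact_force: [0.3, 0.2, -0.2]
width: 0.996
grasp_force: 0.0
time_s: 3.7
ee_pos: [0.5225, 0.2606, 0.0562]
orientation: [179.9, -0.1, 49.3]
contact_force: [-0.9, 0.1, 6.6]
width: 0.18
grasp_force: 60.2
```

```bash
python3 -m handwheel '[[[-1,0,0,-0.03,0,0,0],[-1,0,0,-0.1,0,0,0],[-1,0,0,-0.25,0,0,0],[-1,0,0,-0.4,0,0,0],[-1,0,0,-0.55,0,0,0],[-1,0,0,-0.7,0,0,0],[-1,0,0,-0.7,0,0,0],[-1,0,0,-0.7,0,0,0]]]'; python3 - <<'E'
from h import *
go([.53,-.236,.2],10.2)
E
```

```text
time_s: 4.5
ee_pos: [0.5221, 0.2603, 0.1963]
orientation: [179.9, -0.1, 49.2]
contact_force: [0.1, 0.2, -2.0]
width: 0.177
grasp_force: 59.3
t 4.5 [0.5221 0.2603 0.1963] [ 1.7992e+02 -8.0000e-02  4.9250e+01] F [ 0.1  0.2 -2. ] w 0.177 59.29275333881378
shift [-1.8539  1.6499 -0.0188] turn [ 0.0011 -0.0024  0.8677] rows 9.92720959819551 4.5455437475574545
```

```bash
python3 -m handwheel '[[[-1,-1,0.5,0,0,0,0.4],[-1,-1,0.5,0,0,0,0.4],[-1,-1,0.5,0,0,0,0.4],[-1,-1,0.5,0,0,0,0.4],[-1,-1,0.5,0,0,0,0.4],[-1,-1,0.5,0,0,0,0.4]]]'; python3 - <<'E'
from h import *
go([.407,-.2365,.2],10.2)
E
```

```text
time_s: 5.1
ee_pos: [0.4642, 0.039, 0.1947]
orientation: [180.0, 0.2, 30.8]
contact_force: [-0.2, -0.3, -1.8]
width: 0.181
grasp_force: 59.2
t 5.1 [0.4642 0.039  0.1947] [179.97   0.22  30.78] F [-0.2 -0.3 -1.8] w 0.181 59.21444892883301
shift [-0.9506  1.037  -0.0226] turn [0.0015 0.0046 0.4573] rows 5.627856454693919 2.3958598174232657
```

```bash
python3 -m handwheel '[[[-1,-0.95,1,0,0,0,0.457],[-1,-0.95,1,0,0,0,0.457],[-1,-0.95,1,0,0,0,0.457],[-1,-0.95,1,0,0,0,0.457],[-1,-0.95,1,0,0,0,0.457],[-1,-0.95,1,0,0,0,0.457],[-1,-0.95,1,0,0,0,0.457],[-1,-0.95,1,0,0,0,0.457]]]'; python3 - <<'E'
from h import *
import pickle
go([.407,-.2365,.11],10.2)
D={n:cams.read_camera(n) for n in('scene','top')}; pickle.dump(D,open('D2.pkl','wb'))
def crop(n,x,y,w,h,s): 
    return cv2.resize(cv2.cvtColor(D[n]['img'],cv2.COLOR_RGB2BGR)[y:y+h,x:x+w],(w*s,h*s),interpolation=cv2.INTER_CUBIC)
s=monitor.get_state()
for n in D: print(n,proj(D[n],place([*(s['ee_pos']-[0,0,.0262]),np.radians(10.2)],[[27,0,0],[117,0,2.5]])))
cv2.imwrite('pics/c4.png',np.hstack([crop('scene',150,115,80,110,5),crop('top',290,150,80,110,5)]))
E
```

```text
time_s: 5.9
ee_pos: [0.4085, -0.2254, 0.1949]
orientation: [-180.0, 0.0, 10.6]
contact_force: [-0.9, -0.1, -1.5]
width: 0.179
grasp_force: 59.3
t 5.9 [ 0.4085 -0.2254  0.1949] [-1.7997e+02  3.0000e-02  1.0650e+01] F [-0.9 -0.1 -1.5] w 0.179 59.325100779533386
shift [-0.0173  0.0532  0.4245] turn [-0.0007  0.0007  0.01  ] rows 1.7128086740877488 0.05261732074506511
scene [[208.90822624 127.9796997 ]
 [200.91368155 144.59506518]]
top [[343.07958986 245.51537739]
 [336.51071014 205.73836234]]
```

View pics/c4.png

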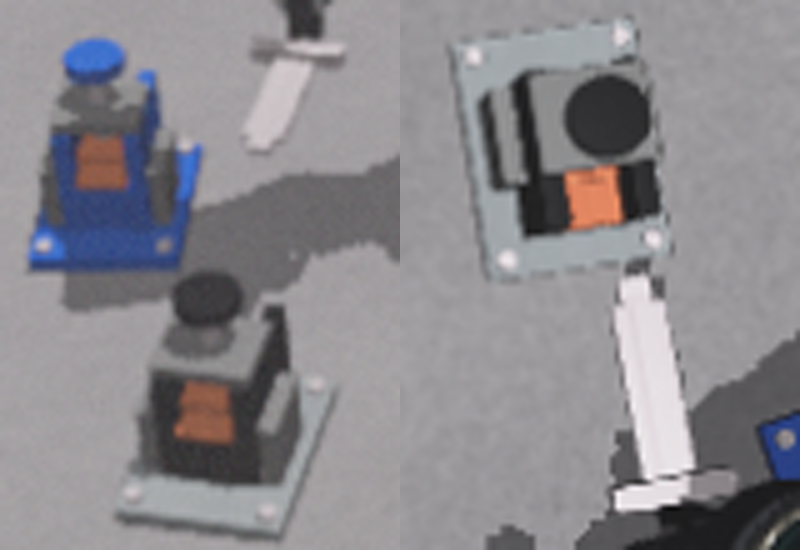

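The crop shows the gauge level in the grip. Its tip is at about (633,277) in the top crop and (257,150) in the scene crop, within a pixel of prediction. The copper mouth's mid-front is at about (597,229) in the top crop.

```bash
python3 -m handwheel '[[[-1,-0.017,0.053,0.2,0,0,0.01],[-1,-0.017,0.053,0.4,0,0,0.01],[-1,-0.017,0.053,0.55,0,0,0.01],[-1,-0.017,0.053,0.581,0,0,0.01],[-1,-0.017,0.053,0.581,0,0,0.01],[-1,-0.017,0.053,0.581,0,0,0.01]]]'; python3 - <<'E'
from h import *
import pickle
D=pickle.load(open('D0.pkl','rb'))
S=np.array([168,165]);T=np.array([296,150]);T2=np.array([290,150])
c=[('scene',u,S,7,L) for u,L in [((35,372),(70,-50,12)),((268,398),(70,50,12)),((345,190),(-60,50,12)),((165,62),(8,0,129))]]
c+=[('top',(u[0]-399,u[1]),T,7,L) for u,L in [((428,65),(70,50,12)),((683,28),(70,-50,12)),((740,350),(-60,-50,12)),((483,390),(-60,50,12)),((648,162),(8,0,129)),((632,315),(-40,0,50))]]
c+=[('top',(u[0]-400,u[1]),T2,5,L) for u,L in [((450,45),(70,50,12)),((632,17),(70,-50,12)),((672,254),(-60,-50,12)),((489,281),(-60,50,12)),((607,116),(8,0,129)),((597.5,228),(-40,0,50))]]
for zf in(True,False):
    x,r=fit(D,c,[.6,-.2,0,.17],zf); print(x,np.degrees(x[-1]))
print(r.round(1).tolist())
yaw=x[-1];m=x[:2]-.04*np.array([np.cos(yaw),np.sin(yaw)]);print('mouth',m)
D={n:cams.read_camera(n) for n in('scene','top')}; pickle.dump(D,open('D3.pkl','wb'))
def crop(n,x,y,w,h,s): 
    return cv2.resize(cv2.cvtColor(D[n]['img'],cv2.COLOR_RGB2BGR)[y:y+h,x:x+w],(w*s,h*s),interpolation=cv2.INTER_CUBIC)
cv2.imwrite('pics/c5.png',crop('top',300,160,60,75,8)) 
t=m-.152*np.array([np.cos(yaw),np.sin(yaw)]); go([*t,.0787],np.degrees(yaw))
E
```

```text
time_s: 6.6
ee_pos: [0.4084, -0.2371, 0.0804]
orientation: [179.9, -0.1, 10.3]
contact_force: [-0.2, -0.3, -1.8]
width: 0.176
grasp_force: 59.3
[ 0.59564656 -0.20315501 -0.00346466  0.17521944] 10.039334256292653
[ 0.59570312 -0.20240302  0.17407885] 9.973983183679323
[[-0.7, -1.2], [-0.1, -0.7], [-0.1, -1.0], [-0.5, -0.4], [-0.3, -0.7], [-0.3, -1.0], [-0.0, 0.6], [0.0, 0.9], [0.2, -0.1], [-1.1, 0.3], [-0.2, -0.5], [-0.2, -0.5], [0.2, -0.2], [0.2, 0.4], [0.3, -0.1], [-1.3, -0.3]]
mouth [ 0.55630766 -0.20933106]
t 6.7 [ 0.4085 -0.2374  0.0808] [179.85  -0.19  10.27] F [-0.3  0.4 -1.2] w 0.179 59.299612641334534
shift [-0.008  -0.0104  0.0105] turn [ 0.0033 -0.0042  0.0066] rows 0.06716045106780548 0.04445814448521074
```

View pics/c5.png

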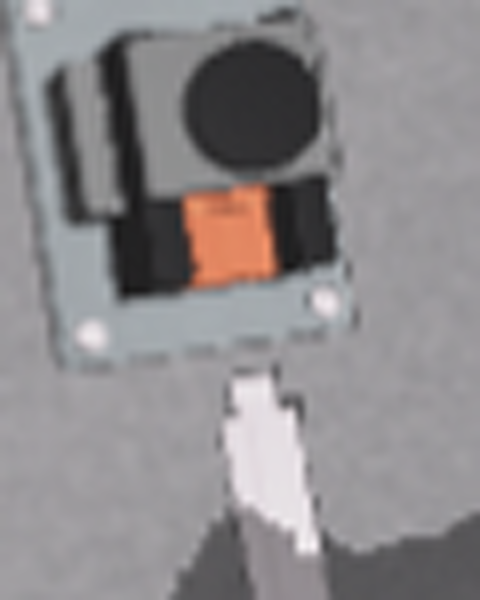

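The top crop shows the tip middle at about (252,377), still short of the plate. The copper's visible right-front corner is at (276,275), and the left wall hides the rest of the floor.

```bash
python3 - <<'E'
from h import *
import pickle
D=pickle.load(open('D3.pkl','rb'))['top']
f=lambda P:((proj(D,P)-[300,160]+.5)*8-.5).round(0).tolist()
y=np.radians(9.97)
print('mouth',f(place([.5957,-.2024,0,y],[[-40,0,50],[-40,-17,50],[-40,17,50],[-17,-17,50]])),'walls',f(place([.5957,-.2024,0,y],[[-40,-29,95],[-40,29,95],[-40,17,95],[-40,-17,95],[-40,29,50],[-40,-29,50]])))
print('tip',f(place([.4085,-.2374,.0808-.0262,np.radians(10.27)],[[117,0,5],[117,-7,5],[117,7,5],[77,12,5],[77,-12,5],[77,0,5]])))
E
```

```text
mouth [[226.0, 282.0], [277.0, 274.0], [174.0, 291.0], [265.0, 203.0]] walls [[349.0, 258.0], [164.0, 288.0], [202.0, 282.0], [311.0, 264.0], [137.0, 297.0], [313.0, 268.0]]
tip [[254.0, 384.0], [276.0, 380.0], [233.0, 388.0], [239.0, 515.0], [313.0, 502.0], [276.0, 509.0]]
```

```bash
python3 -m handwheel '[[[-1,-0.008,-0.0104,0.0105,0.003,-0.004,0.0066],[-1,-0.008,-0.0104,0.0105,0.003,-0.004,0.0066],[-1,0.05,-0.0104,0.0105,0.003,-0.004,0.0066],[-1,0.1,-0.0104,0.0105,0.003,-0.004,0.0066],[-1,0.15,-0.0104,0.0105,0.003,-0.004,0.0066],[-1,0.2,-0.0104,0.0105,0.003,-0.004,0.0066],[-1,0.24,-0.0104,0.0105,0.003,-0.004,0.0066],[-1,0.24,-0.0104,0.0105,0.003,-0.004,0.0066]]]'; python3 - <<'E'
from h import *
import pickle
y=np.radians(9.97);m=np.array([.5563,-.2093]);u=np.array([np.cos(y),np.sin(y)])
go([*(m-.027*u),.0787],9.97)
D={n:cams.read_camera(n) for n in('scene','top')}; pickle.dump(D,open('D4.pkl','wb'))
E
```

```text
time_s: 7.5
ee_pos: [0.4563, -0.2263, 0.0773]
orientation: [-180.0, 0.1, 10.1]
contact_force: [0.8, -0.5, -1.9]
width: 0.182
grasp_force: 59.3
t 7.5 [ 0.4563 -0.2263  0.0773] [-1.7996e+02  6.0000e-02  1.0060e+01] F [ 0.8 -0.5 -1.9] w 0.182 59.32107925415039
shift [ 0.3722  0.0034 -0.0072] turn [-0.0009  0.0014  0.0019] rows 1.4893354182642984 0.013357093013912759
```

```bash
python3 -m handwheel '[[[-1,0.02,0.003,-0.006,0,0,0],[-1,0.06,0.003,-0.006,0,0,0],[-1,0.1,0.003,-0.006,0,0,0],[-1,0.14,0.003,-0.006,0,0,0],[-1,0.14,0.003,-0.006,0,0,0]]]'; python3 - <<'E'
from h import *
y=np.radians(9.97);m=np.array([.5563,-.2093]);u=np.array([np.cos(y),np.sin(y)])
go([*(m-.027*u),.0787],9.97); print(monitor.get_state()['moment'])
E
```

```text
time_s: 8.1
ee_pos: [0.4841, -0.222, 0.0786]
orientation: [-180.0, 0.0, 10.1]
contact_force: [-0.4, -0.4, -1.1]
width: 0.175
grasp_force: 59.3
t 8.1 [ 0.4841 -0.222   0.0786] [-1.7996e+02  3.0000e-02  1.0060e+01] F [-0.4 -0.4 -1.1] w 0.175 59.321460127830505
shift [ 2.313e-01  2.000e-04 -6.000e-04] turn [-0.0009  0.0008  0.0019] rows 0.9252801430278312 0.011769313869178963
[ 0.02276652  0.0201821  -0.06703914]
```

Free so far. I'll continue to just short of the shoulders.

```bash
python3 -m handwheel '[[[-1,0.04,0,0,0,0,0],[-1,0.08,0,0,0,0,0],[-1,0.12,0,0,0,0,0],[-1,0.16,0,0,0,0,0],[-1,0.19,0,0,0,0,0],[-1,0.19,0,0,0,0,0]]]'; python3 - <<'E'
from h import *
import pickle
y=np.radians(9.97);m=np.array([.5563,-.2093]);u=np.array([np.cos(y),np.sin(y)])
go([*(m-.027*u),.0787],9.97); print(monitor.get_state()['moment'])
E
```

```text
time_s: 8.7
ee_pos: [0.5209, -0.2155, 0.0785]
orientation: [-179.9, 0.1, 10.0]
contact_force: [0.7, 0.6, -2.0]
width: 0.177
grasp_force: 59.3
t 8.7 [ 0.5209 -0.2155  0.0785] [-1.7994e+02  7.0000e-02  1.0020e+01] F [ 0.7  0.6 -2. ] w 0.177 59.3215548992157
shift [ 0.0449  0.0002 -0.0012] turn [-0.0013  0.0015  0.0011] rows 0.1797103181502634 0.012005171287091124
[-0.01614951  0.02067225 -0.05597423]
```

```bash
python3 -m handwheel '[[[-1,0.01,0,0,0,0,0],[-1,0.02,0,0,0,0,0],[-1,0.03,0,0,0,0,0],[-1,0.03,0,0,0,0,0]]]';python3 -m handwheel '[[[-1,0.005,0,0,0,0,0],[-1,0.005,0,0,0,0,0]]]';python3 -m handwheel '[[[-1,0.005,0,0,0,0,0],[-1,0.005,0,0,0,0,0]]]'
```

```text
time_s: 9.1
ee_pos: [0.5255, -0.2148, 0.0785]
orientation: [-179.9, 0.1, 9.9]
contact_force: [-0.5, -0.4, -1.4]
width: 0.176
grasp_force: 59.3
time_s: 9.3
ee_pos: [0.5263, -0.2146, 0.0785]
orientation: [-179.9, 0.1, 9.9]
contact_force: [-0.7, 0.3, -2.4]
width: 0.178
grasp_force: 59.3
time_s: 9.5
ee_pos: [0.5274, -0.2145, 0.0785]
orientation: [-179.9, 0.1, 9.9]
contact_force: [0.1, 0.2, -1.0]
width: 0.177
grasp_force: 59.3
```

```bash
for i in 1 2; do python3 -m handwheel '[[[-1,0.005,0,0,0,0,0],[-1,0.005,0,0,0,0,0]]]' | grep -E 'ee_pos|force|orient'; done;  python3 -m handwheel '[[[-1,0.005,0,0,0,0,0],[-1,0.005,0,0,0,0,0]]]'| grep -E 'ee_pos|force|orient'
```

```text
ee_pos: [0.5275, -0.2144, 0.0784]
orientation: [-179.9, 0.2, 9.9]
contact_force: [-1.6, 0.3, -1.1]
grasp_force: 59.5
ee_pos: [0.5276, -0.2143, 0.0783]
orientation: [-179.9, 0.2, 9.9]
contact_force: [-3.4, -0.1, 1.6]
grasp_force: 59.7
ee_pos: [0.5277, -0.2143, 0.0783]
orientation: [-179.8, 0.3, 9.8]
contact_force: [-5.9, -1.5, 1.7]
grasp_force: 59.8
```

```bash
for i in 1; do python3 -m handwheel '[[[-1,0,0,0.005,0,0,0],[-1,0,0,0.005,0,0,0]]]' | grep -E 'ee_pos|force|orient'; done;  python3 -m handwheel '[[[-1,0,0,0.005,0,0,0],[-1,0,0,0.005,0,0,0]]]'| grep -E 'ee_pos|force|orient'
```

```text
ee_pos: [0.5277, -0.2142, 0.0772]
orientation: [-179.8, 0.3, 9.8]
contact_force: [-5.5, -1.3, 0.8]
grasp_force: 59.8
ee_pos: [0.5275, -0.2143, 0.0765]
orientation: [-179.8, 0.3, 9.8]
contact_force: [-7.2, -0.5, 3.6]
grasp_force: 60.0
```

```bash
python3 -m handwheel '[[[-0.5,0,0,0,0,0,0],[-0.3,0,0,0,0,0,0],[-0.1,0,0,0,0,0,0],[0.1,0,0,0,0,0,0],[0.1,0,0,0,0,0,0],[0.1,0,0,0,0,0,0]]]'; python3 - <<'E'
from h import *
import pickle
D={n:cams.read_camera(n) for n in('scene','top')}; pickle.dump(D,open('D5.pkl','wb'))
def crop(n,x,y,w,h,s): 
    return cv2.resize(cv2.cvtColor(D[n]['img'],cv2.COLOR_RGB2BGR)[y:y+h,x:x+w],(w*s,h*s),interpolation=cv2.INTER_CUBIC)
cv2.imwrite('pics/c6.png',np.hstack([crop('scene',165,140,66,85,6),crop('top',290,150,66,85,6)]))
E
```

```text
time_s: 11.1
ee_pos: [0.5305, -0.2139, 0.0765]
orientation: [-179.9, 0.1, 9.9]
contact_force: [0.3, 0.1, -0.3]
width: 0.549
grasp_force: 0.0
```

View pics/c6.png

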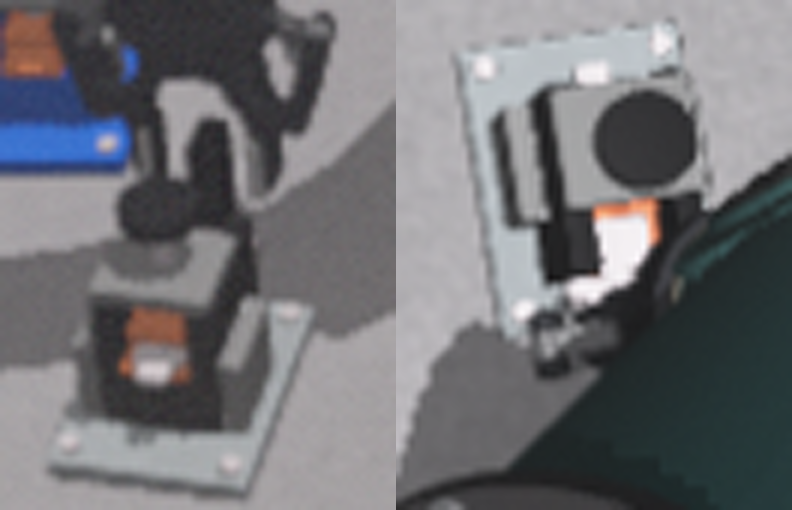

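The views show the blade through the gap, centred, its tip out at the back (scene crop (152,370), top crop (592,72)). The fingers are open around the handle, which stands free. Next I go up, shut the fingers and move over the cap.

```bash
python3 -m handwheel '[[[0.1,0,0,-0.05,0,0,0],[0.1,0,0,-0.15,0,0,0],[0.1,0,0,-0.3,0,0,0],[0.1,0,0,-0.45,0,0,0],[0.1,0,0,-0.6,0,0,0],[-1,0,0,-0.6,0,0,0],[-1,0,0,-0.6,0,0,0],[-1,0,0,-0.6,0,0,0],[-1,0,0,-0.6,0,0,0],[-1,0,0,-0.6,0,0,0]]]'; python3 - <<'E'
from h import *
go([.6036,-.201,.14],9.97)
E
```

```text
time_s: 12.2
ee_pos: [0.5299, -0.2138, 0.1955]
orientation: [-179.9, 0.2, 9.9]
contact_force: [0.6, -0.2, -0.1]
width: 0.001
grasp_force: 0.0
t 12.2 [ 0.5299 -0.2138  0.1955] [-179.87    0.23    9.92] F [ 0.6 -0.2 -0.1] w 0.001 0.0
shift [0.3753 0.001  0.2762] turn [-0.0029  0.005  -0.0011] rows 1.863829016658374 0.031042146528907785
```

```bash
python3 -m handwheel '[[[-1,0.2,0,0,-0.003,0.005,0],[-1,0.375,0,0,-0.003,0.005,0],[-1,0.375,0,0,-0.003,0.005,0],[-1,0.375,0,0.12,-0.003,0.005,0],[-1,0.375,0,0.22,-0.003,0.005,0],[-1,0.375,0,0.276,-0.003,0.005,0],[-1,0.375,0,0.276,-0.003,0.005,0],[-1,0.375,0,0.276,-0.003,0.005,0]]]'; python3 -m handwheel '[[[-1,0,0,0.015,0,0,0],[-1,0,0,0.03,0,0,0],[-1,0,0,0.045,0,0,0],[-1,0,0,0.045,0,0,0]]]'
```

```text
time_s: 13.0
ee_pos: [0.6041, -0.2015, 0.1413]
orientation: [179.9, -0.1, 9.9]
contact_force: [0.3, -0.4, -0.3]
width: -0.002
grasp_force: 0.0
time_s: 13.4
ee_pos: [0.6042, -0.2009, 0.1319]
orientation: [180.0, -0.1, 9.9]
contact_force: [0.1, -0.7, -0.9]
width: -0.0
grasp_force: 0.0
```

```bash
f(){ grep -E 'ee_pos|contact'; }; python3 -m handwheel '[[[-1,0,0,0.005,0,0,0],[-1,0,0,0.01,0,0,0],[-1,0,0,0.01,0,0,0]]]'|f; python3 -m handwheel '[[[-1,0,0,0.005,0,0,0],[-1,0,0,0.01,0,0,0],[-1,0,0,0.01,0,0,0]]]'|f; python3 -m handwheel '[[[-1,0,0,0.005,0,0,0],[-1,0,0,0.01,0,0,0],[-1,0,0,0.01,0,0,0]]]'|f
```

```text
ee_pos: [0.6042, -0.2011, 0.13]
contact_force: [-0.2, 0.7, -1.3]
ee_pos: [0.6044, -0.2012, 0.1283]
contact_force: [-0.5, -0.5, 1.1]
ee_pos: [0.6044, -0.2012, 0.1261]
contact_force: [-0.5, -0.0, 1.5]
```

```bash
f(){ grep -E 'ee_pos|contact'; }; python3 -m handwheel '[[[-1,0,0,0.005,0,0,0],[-1,0,0,0.005,0,0,0]]]'|f; python3 -m handwheel '[[[-1,0,0,0.005,0,0,0],[-1,0,0,0.005,0,0,0]]]'|f; python3 -m handwheel '[[[-1,0,0,0.005,0,0,0],[-1,0,0,0.005,0,0,0]]]'|f
```

```text
ee_pos: [0.6044, -0.2012, 0.1251]
contact_force: [-0.2, -0.1, 1.1]
ee_pos: [0.6044, -0.2012, 0.1242]
contact_force: [-0.9, 0.6, 2.7]
ee_pos: [0.6044, -0.2012, 0.1241]
contact_force: [-1.9, 1.0, 8.7]
```

The cap stopped at 5 mm of travel and the force rose to about 9 N, so the upper contact is resting on the blade. I'll back off and look.

```bash
python3 -m handwheel '[[[-1,0,0,-0.02,0,0,0],[-1,0,0,-0.1,0,0,0],[-1,0,0,-0.3,0,0,0],[-1,0,0,-0.5,0,0,0],[-1,0,0.3,-0.6,0,0,0],[-1,0,0.6,-0.6,0,0,0],[-1,0,0.8,-0.6,0,0,0],[-1,0,0.8,-0.6,0,0,0],[-1,0,0.8,-0.6,0,0,0]]]'; python3 - <<'E'
from h import *
import pickle
D={n:cams.read_camera(n) for n in('scene','top')}
def crop(n,x,y,w,h,s): 
    return cv2.resize(cv2.cvtColor(D[n]['img'],cv2.COLOR_RGB2BGR)[y:y+h,x:x+w],(w*s,h*s),interpolation=cv2.INTER_CUBIC)
cv2.imwrite('pics/c7.png',np.hstack([crop('scene',165,150,66,75,6),crop('top',290,150,66,75,6)]))
y=np.radians(9.97)
for n,o in(('scene',(165,150)),('top',(224,150))):
    print(n,((proj(D[n],place([.5957,-.2024,0,y],[[50,0,52.5],[-40,28,62],[-40,-28,62],[-67,0,110],[8,0,124]]))-o)*6).round().tolist())
E
```

```text
time_s: 15.8
ee_pos: [0.6304, -0.3621, 0.2441]
orientation: [179.8, -0.1, 9.7]
contact_force: [-0.4, -0.2, -0.1]
width: -0.002
grasp_force: 0.0
scene [[145.0, 321.0], [251.0, 189.0], [141.0, 177.0], [202.0, 72.0], [155.0, 146.0]]
top [[588.0, 62.0], [564.0, 278.0], [693.0, 257.0], [666.0, 326.0], [641.0, 137.0]]
```

View pics/c7.png

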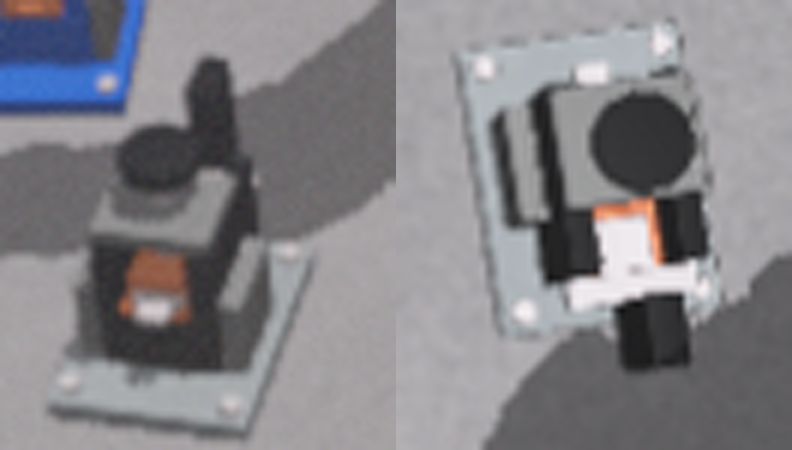

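The final crop shows the shoulder bar flush across the body front (top crop (572,282)–(695,262)), the tip out at the back at (592,72), and the cap lowered with the upper contact on the blade. The robot is clear, so I'm handing in.

```bash
python3 -c "
from h import *
print(order.close_job())"
```

```text
the job is handed in; nothing more can be done
None
```

I handed the job in at about 16 s: the gauge is in the gap with its shoulders against the contactor's front, nipped under the upper contact (cap pressed down about 5 mm). The arm is clear, and it never went near the bystanders or touched the transformer, though I took no final picture of them.

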